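# Stack a clutch disc and a separator plate on a splined hub

### The job

Assemble the classroom clutch model: fit the brass clutch disc with the brown pads over the splined hub of the blue stand and let it down gently, not dropped, fully home on the hub's shoulder, release it, then fit the plain steel separator plate on top of it, fully home too, with its long tab pointing the opposite way from the disc's tab (the disc's tab may point anywhere). The angle of the splines is not given, so feel for it gently: never press on the hub with more than about 50 N, and leave the things around undisturbed.

Things in the scene. Friction and masses are not known exactly. Their poses are not given: they have to be found in the camera images.
- stand: fixed blue round stand, 108 mm across, 14 mm high, with a 40 mm thick pedestal carrying an upright steel hub. Origin: centre of the underside, on the hub's axis. The hub stands at any angle, which the stand's pose does not tell; it turns in the stand only against stiff friction (0.12 N m, more than a gentle search applies).
- seat (a point): centre of the hub's shoulder (45 mm across), on the hub's axis, 40 mm above the worktop: where the underside of the disc comes to rest; the underside of the separator plate then rests 8 mm higher. The splines rise from here to 64 mm above the worktop
- spline_top (a point): on the hub's axis at the top of the splines, 64 mm above the worktop. Four square-topped splines 90 degrees apart, 9 mm wide, 33 mm over their tips, on a 22 mm core. A plate not in line rests on them (underside at 64 mm); it drops on only when its teeth meet the spaces, within about 3 degrees either way
- nose_tip (a point): top of the hub's round brass pilot nose, 76 mm above the worktop; 13 mm across here, widening to 22.6 mm at 70 mm and straight below, down to the spline tops. A plate slips over the nose at any angle with 1.2 mm clearance all round
- clutch_disc: clutch disc of brass with dark brown friction pads, 70 g or so, lying flat: 8 mm thick ring, 58 mm outer diameter, with four inward teeth, two grip ears whose flat outer faces are 60 mm apart along its y axis (flats 24 mm long), and one long tab, 15 mm wide, reaching 54 mm out along its +x axis. Origin: centre of the underside, z up.
- clutch_disc_tab (a point): point on the clutch disc's long tab, 45 mm from its centre along +x, at half thickness. Its four inner teeth (10 mm wide, tips at 12.5 mm radius, roots at 18 mm) stand at 45, 135, 225 and 315 degrees from the tab, so the tab is in line with a gap between teeth
- separator_plate: separator plate of plain bare steel, 80 g or so, lying flat: 8 mm thick ring, 58 mm outer diameter, with four inward teeth, two grip ears whose flat outer faces are 60 mm apart along its y axis (flats 24 mm long), and one long tab, 15 mm wide, reaching 54 mm out along its +x axis. Origin: centre of the underside, z up.
- separator_plate_tab (a point): point on the separator plate's long tab, 45 mm from its centre along +x, at half thickness. Its four inner teeth (10 mm wide, tips at 12.5 mm radius, roots at 18 mm) stand at 45, 135, 225 and 315 degrees from the tab, so the tab is in line with a gap between teeth
- lens_tissue: flat grey booklet of lens tissue, 66x104x8 mm, a bystander; origin: centre of the underside
- folding_loupe: small folding magnifier in a steel shell, 30x43x15 mm, a bystander; origin: centre of the underside
- eyepiece_1: black microscope eyepiece standing upright, 30 mm across, 42 mm high, a bystander; origin: centre of the underside
Things that resemble listed ones, but are neither listed nor needed, are in the scene too. What is shaped like the separator_plate but red is not meant. There is more than one size of the clutch_disc; the job needs the middle-sized.

How it is judged:
By the outcome, as a careful person would: the job done as asked, in the order asked, and still so for the second after the job is handed in, with the robot touching nothing.
It also fails if it takes over 72 s, if anything falls off the work surface, if the arm or the gripper's body presses on something with over 40 N, if the wrist force passes 120 N, or if a joint passes its speed limit or range.

### The arm

A 6-joint arm with a two-finger parallel gripper is mounted at the origin on a cart in front of the work surface, level with it; the furniture and walls round the work are solid. World frame = base frame: x ahead of the robot, y to its left, z up, the work surface at z = 0. Lengths are in m, angles in degrees, forces in N, time in s.
With the tool pointing down it reaches from about 0.4 to 0.825 m from the base axis. Payload 7 kg.
Tool frame: the origin (TCP) lies midway between the tips of the shut fingers; the grasp point (between the pads) lies r.tcp_to_grasp behind it (r.tcp_to_grasp is the distance from the TCP to the grasp point, in m); x points along the fingers, y is the direction in which the jaws open and shut, and the axes are right-handed (so a half turn about x gives the same grasp; the last joint's range is limited). The gripper opens to 88 mm and grips with 3 to 60 N. Pads are 19 mm wide; open, the fingers measure 130 mm over their backs; the gripper's body (78 mm by 193 mm) begins 47 mm behind the grasp point.
Start: joints at [-58.78, 20.546, 0.682, 0, -70.136, -16.507], TCP at [0.171, -0.653, 0.227] pointing down, gripper open.
Joint ranges: [-176.03, 176.03], [-82.01, 121.73], [-58.28, 71.71], [-173.87, 95.51], [-174.79, -0.11], [-173.66, 173.66]. Speed limits (degrees/s): [136.94, 136.94, 172.46, 180, 180, 180].

### API

Orientations are given as [roll, pitch, yaw] about the fixed x, y, z axes, in that order (R = Rz(yaw) Ry(pitch) Rx(roll)).
In Python, from plant import r gives the robot as it stands.
- The arm moves only by the tool carry_out, never from a script. Its argument "moves" is a list of rows, each a list of 7 numbers: the shift along the world's x, y, z in mm, then the turn, a rotation vector about the world's x, y, z in rad, then the opening in per cent of the stroke, from 0 (shut) to 100 (fully open). In form: [[x, y, z, wx, wy, wz, claw], ...]. A call has 1 to 5 rows; each row is the pose to reach, as a shift and turn from the pose commanded when the call began; what a row does not reach only later rows make up. A row lasts 1/10 s, in which the tool goes at most 50 mm and 8.59 degrees, less where a joint would pass 70% of its speed; a pose out of reach is approached as far as the arm can. A call with a gripper value outside its range is refused whole. The fingers move at their own pace and stop on an object; "squeeze" is the grip in N (left out, the last holds). Time passes only in rows, so rows that repeat a pose let the fingers close. It gives the time, the measured TCP pose, the force and the opening at its end, in the units of the state.
- r.get_state(): the state, without advancing time (a new reading comes with each control period).
- r.capture(name): name is "scene" or "top" or "wrist"; returns the picture (480x640x3 uint8, blue, green, red); there is no depth.
- r.camera_params(name): a dict with "K" (3x3 intrinsics, pixels), "rvec" (rotation vector, rad) and "tvec" (3), from world to camera coordinates, as OpenCV has them. Camera axes: x right, y down, z forward; pixel columns grow to the right and rows downward; lengths in m; the calibration is good to about 2 mm. The wrist camera is an equidistant fisheye: a pixel r from the principal point sees the ray r / f radians off the axis. A picture is of the moment at which its call begins: read the wrist's pose just before it. camera_params takes no time and is no camera call; for the wrist camera it gives the pose at the moment of the call.
- r.close_job(): hands the job in, once; it reports no verdict.
The state is a dict: "time_s": time; "joints": joint angles; "qd": joint speeds; "joint_torque": joint torques, N m; "tcp_pos": TCP position; "eef_rot": TCP orientation; "contact_force": force on the tool from outside, world axes, zero at the start; "moment": the same for the moment, N m; "gripper_width": finger opening in m.
Only numpy, scipy, OpenCV 4.12 (cv2) and the standard library are available. Lean on these libraries where they do the work, as an engineer would, in place of code of your own. Each camera call takes 0.05 s, during which the arm holds its last target. There are 200 camera calls.

## Working session

There is one attempt and no reset: what is moved stays moved. The work goes in short steps, Python scripts to look and compute and a tool call to move; the robot and the scene stay as the last step left them, time stands still between calls to the robot, and variables do not carry over. Pictures are saved under pics/ and viewed, about 8 in all and at most 12, crops included, and the job is handed in when it is done.

Besides the shell and the picture viewer there is one more tool, called after ">>>" by a JSON object that holds its "api" and its "payload". carry_out: Moves the arm, as the interface text tells. Its arguments: {"type":"object","properties":{"moves":{"type":"array"},"squeeze":{"type":"number"}},"required":["moves"]}

```bash
mkdir -p pics; ls; python3 - <<'E'
from plant import r
import cv2,numpy as np
s=r.get_state(); print(s, r.tcp_to_grasp)
for n in("scene","top","wrist"):
    p=r.camera_params(n); print(n,np.array(p["K"]).round(1).tolist(),np.round(p["rvec"],4),np.round(p["tvec"],4))
    cv2.imwrite(f"pics/{n}0.png",r.capture(n))
E
```

```text
pics
{'time_s': 0.0, 'joints': array([-5.87796508e+01,  2.05896777e+01,  6.33892753e-01, -2.12121408e-02,
       -7.01350665e+01, -1.65079595e+01]), 'qd': array([ 0.04702098, -0.07760291,  0.00858231, -0.0464526 ,  0.07648404,
       -0.04694412]), 'joint_torque': array([ 3.51971694e-04, -5.82717919e+01,  2.93067473e+01,  6.99775279e+00,
        6.99288736e-03, -1.31287738e-04]), 'tcp_pos': array([ 0.17129691, -0.65239825,  0.22563999]), 'eef_rot': array([ 94.1300884 ,  89.90698512, 108.83525433]), 'contact_force': array([0.49894845, 0.631577  , 0.31174828]), 'moment': array([ 0.02305659, -0.04872475,  0.02345518]), 'gripper_width': 0.08736733521494168} 0.0188
scene [[562.7, 0.0, 325.6], [0.0, 562.7, 238.4], [0.0, 0.0, 1.0]] [ 0.7075 -2.5818  1.151 ] [0.4046 0.2385 1.0371]
top [[483.3, 0.0, 315.3], [0.0, 483.3, 231.4], [0.0, 0.0, 1.0]] [ 2.1859 -2.1982  0.0745] [-0.0779  0.5126  0.9941]
wrist [[371.6, 0.0, 325.5], [0.0, 371.6, 235.0], [0.0, 0.0, 1.0]] [-1.7901 -2.32   -0.3659] [ 0.6743 -0.0383  0.3919]
```

View pics/top0.png

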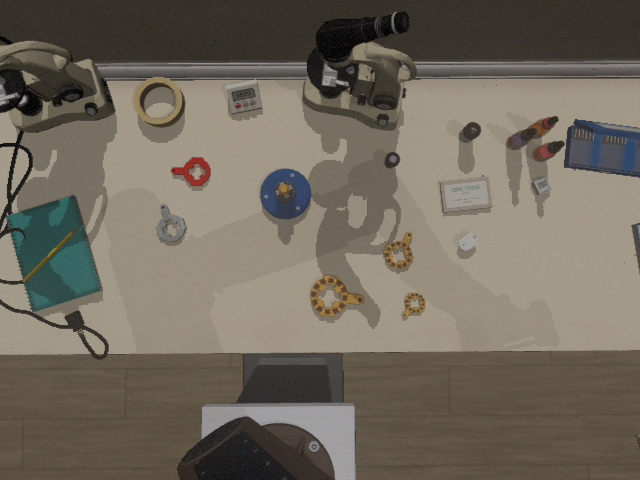

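View pics/scene0.png

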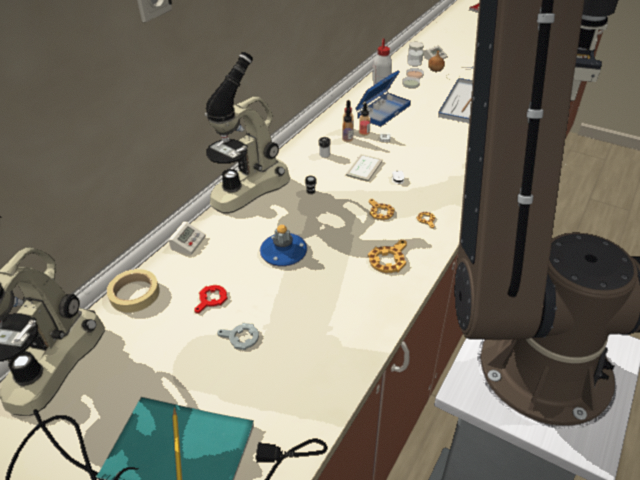

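```bash
cat > h.py <<'E'
from plant import r
import cv2,numpy as np
def und(p,n,uv):
    K=np.array(p["K"]); uv=np.float64(uv).reshape(-1,2)
    d=np.c_[(uv[:,0]-K[0,2])/K[0,0],(uv[:,1]-K[1,2])/K[1,1]]
    if n=="wrist":
        t=np.hypot(*d.T); return np.c_[d*(np.sin(t)/np.maximum(t,1e-9))[:,None],np.cos(t)]
    return np.c_[d,np.ones(len(d))]
def ray(p,n,uv,z):
    R=cv2.Rodrigues(np.array(p["rvec"]))[0]; C=-R.T@np.array(p["tvec"]).ravel()
    D=und(p,n,uv)@R
    return (C+D*((z-C[2])/D[:,2])[:,None])[:,:2]
def proj(p,n,X):
    R=cv2.Rodrigues(np.array(p["rvec"]))[0]; c=np.atleast_2d(X)@R.T+np.array(p["tvec"]).ravel()
    K=np.array(p["K"])
    if n=="wrist":
        h=np.hypot(c[:,0],c[:,1]); q=c[:,:2]*(np.arctan2(h,c[:,2])/np.maximum(h,1e-9))[:,None]
    else: q=c[:,:2]/c[:,2:]
    return q*[K[0,0],K[1,1]]+K[:2,2]
def plate(p,n,mask,z=.008):
    """mask of one plate -> centre (hole centroid), tab angle deg, reach, hole radius, world at height z"""
    cs,hi=cv2.findContours(mask,cv2.RETR_CCOMP,cv2.CHAIN_APPROX_NONE)
    o=max((i for i in range(len(cs)) if hi[0][i][3]<0),key=lambda i:cv2.contourArea(cs[i]))
    hs=[c for i,c in enumerate(cs) if hi[0][i][3]==o]
    W=lambda c: ray(p,n,c.reshape(-1,2),z).astype(np.float64)
    def cen(P):
        m=cv2.moments((P*1e4).astype(np.float32).reshape(-1,1,2)); return np.array([m['m10'],m['m01']])/m['m00']/1e4
    O=W(cs[o]); H=W(max(hs,key=cv2.contourArea)); c=cen(H)
    d=np.hypot(*(O-c).T); far=O[d>.038]
    # refine: centre of ring outline
    t=far.mean(0)-c
    return c,np.degrees(np.arctan2(t[1],t[0])),d.max(),np.hypot(*(H-c).T).mean(),np.median(d)
E
python3 - <<'E'
from h import *
p=r.camera_params("top"); im=cv2.imread("pics/top0.png"); hsv=cv2.cvtColor(im,cv2.COLOR_BGR2HSV)
print("bg",hsv[200,420],hsv[250,250], "steel",hsv[222,160:185:4].tolist(),"disc",hsv[252,383:415:3].tolist())
br=cv2.inRange(hsv,(5,110,40),(28,255,255))
st=cv2.inRange(hsv,(60,0,60),(130,110,255))
for nm,m,box in(("large",br,(300,268,370,325)),("mid",br,(378,228,420,275)),("small",br,(395,285,432,325)),("steel",st,(145,200,195,248))):
    q=np.zeros_like(m);a,b,c,d=box;q[b:d,a:c]=m[b:d,a:c]
    q=cv2.morphologyEx(q,cv2.MORPH_CLOSE,np.ones((2,2)))
    try: print(nm,[np.round(v,4) for v in plate(p,"top",q)])
    except Exception as e: print(nm,e,q.sum()/255)
b=cv2.inRange(hsv,(100,120,40),(130,255,255));b[:150]=0;b[235:]=0;b[:,:250]=0;b[:,325:]=0
c=max(cv2.findContours(b,0,1)[0],key=cv2.contourArea);P=ray(p,"top",c,.014)
print("stand",cv2.minEnclosingCircle(P.astype(np.float32)))
a=cv2.resize(im[220:330,300:440],None,fx=4,fy=4,interpolation=2);e=cv2.resize(im[150:260,140:330],None,fx=4,fy=4,interpolation=2)
cv2.imwrite("pics/crop1.png",cv2.resize(np.hstack([a,e]),(800,int(800*440/1320))))
E
```

```text
bg [ 21  42 163] [ 20  44 155] steel [[30, 4, 114], [40, 16, 98], [20, 45, 113], [20, 44, 105], [16, 40, 71], [30, 8, 128], [17, 35, 101]] disc [[17, 116, 103], [22, 144, 151], [18, 149, 149], [20, 47, 159], [18, 53, 111], [19, 47, 120], [20, 44, 149], [18, 138, 120], [19, 142, 149], [17, 132, 106], [17, 43, 153]]
large [array([ 0.3763, -0.1102]), np.float64(-102.9666), np.float64(0.0728), np.float64(0.0232), np.float64(0.0394)]
mid [array([ 0.4613, -0.2565]), np.float64(-29.0361), np.float64(0.0537), np.float64(0.0169), np.float64(0.0286)]
small [array([ 0.3608, -0.2899]), np.float64(nan), np.float64(0.0379), np.float64(0.0122), np.float64(0.0199)]
steel max() iterable argument is empty 3.0
stand ((0.6064442992210388, -0.024731360375881195), 0.04751463606953621)h.py:31: RuntimeWarning: Mean of empty slice.
  t=far.mean(0)-c
  ret = um.true_divide(
```

View pics/crop1.png

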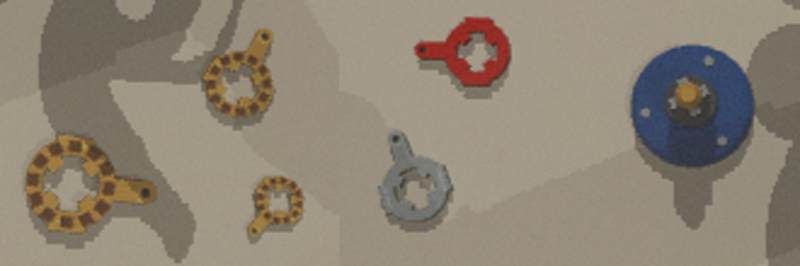

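```bash
cat >> h.py <<'E'
from scipy.spatial.transform import Rotation as Ro
def pose():
    s=r.get_state(); R=Ro.from_euler('xyz',s["eef_rot"],degrees=True).as_matrix(); return s,R
def go(xy,z,yaw):
    """print shift/turn to put TCP at xy,z, pointing down, jaw y axis at yaw (deg, mod 180 nearest)"""
    s,R=pose(); y0=np.degrees(np.arctan2(R[1,1],R[0,1])); dy=(yaw-y0+90)%180-90
    y=np.radians(y0+dy); Y=np.array([np.cos(y),np.sin(y),0]); X=np.array([0,0,-1.]); T=np.c_[X,Y,np.cross(X,Y)]
    w=Ro.from_matrix(T@R.T).as_rotvec()
    print("t",round(s["time_s"],2),"tcp",s["tcp_pos"].round(4),"jaw",round(y0,2),"j6",s["joints"][5].round(1),"F",s["contact_force"].round(1),"w",round(s["gripper_width"],4))
    print(" shift",(1000*(np.r_[xy,z]-s["tcp_pos"])).round(1),"rot",w.round(4),"(dyaw %.1f)"%dy)
E
python3 - <<'E'
from h import *
p=r.camera_params("top"); im=cv2.imread("pics/top0.png"); hsv=cv2.cvtColor(im,cv2.COLOR_BGR2HSV)
st=cv2.inRange(hsv,(0,0,60),(179,30,255)); q=np.zeros_like(st);q[200:248,145:195]=st[200:248,145:195]
q=cv2.morphologyEx(q,cv2.MORPH_CLOSE,np.ones((2,2)))
try: print([np.round(v,4) for v in plate(p,"top",q)])
except Exception as e: print(e,q.sum()/255); 
b=cv2.inRange(hsv,(95,80,15),(135,255,255));b[:150]=0;b[235:]=0;b[:,:250]=0;b[:,325:]=0
c=max(cv2.findContours(b,0,1)[0],key=cv2.contourArea);P=ray(p,"top",c,.014)
print("stand",cv2.minEnclosingCircle(P.astype(np.float32)),cv2.boundingRect(c))
o=cv2.inRange(hsv,(10,130,60),(28,255,255));o[:175]=0;o[205:]=0;o[:,:270]=0;o[:,300:]=0
m=cv2.moments(o,True);print("nose",ray(p,"top",[m['m10']/m['m00'],m['m01']/m['m00']],.074))
pw=r.camera_params("wrist");R=cv2.Rodrigues(np.array(pw["rvec"]))[0];print("cam",-R.T@np.ravel(pw["tvec"]),R[2])
go([.606,-.025],.20,0)
go([.461,-.2565],.15,61)
E
```

```text
[array([0.5202, 0.2216]), np.float64(21.2225), np.float64(0.0543), np.float64(0.0163), np.float64(0.0287)]
stand ((0.5934460163116455, -0.01759631186723709), 0.05287843197584152) (261, 169, 50, 47)
nose [[ 0.59309817 -0.01744986]]
cam [ 0.09045183 -0.67412986  0.38383747] [ 0.29620548  0.07915123 -0.95183896]
t 0.15 tcp [ 0.1713 -0.6525  0.2259] jaw 104.71 j6 -16.5 F [-0.1  0.8  0.2] w 0.0879
 shift [434.7 627.5 -25.9] rot [-7.0000e-04 -1.1000e-03  1.3141e+00] (dyaw 75.3)
t 0.15 tcp [ 0.1713 -0.6525  0.2259] jaw 104.71 j6 -16.5 F [-0.1  0.8  0.2] w 0.0879
 shift [289.7 396.  -75.9] rot [-0.0013  0.     -0.7628] (dyaw -43.7)
```

Candidates for the disc are large (328,296), middle (398,252) and small (414,302). Their tab reaches measure 73, 54 and 38 mm, so the middle one is right. For the separator, steel (171,228) is meant and red (195,172) is not. The stand is at (286,193), with the hub near (0.593, -0.0175). I'll hover over the hub first.

>>> {"api": "carry_out", "payload": {"moves": [[24,35,0,0,0,-0.04,100],[48,70,0,0,0,-0.08,100],[72,105,0,0,0,-0.12,100],[96,140,0,0,0,-0.16,100],[120,175,0,0,0,-0.2,100]]}}

```text
time_s: 0.65
tcp_pos: [0.292, -0.4763, 0.2264]
eef_rot: [111.2, 90.0, 114.4]
contact_force: [0.8, -1.3, 0.4]
gripper_width: 0.0879
```

>>> {"api": "carry_out", "payload": {"moves": [[24,35,0,0,0,-0.04,100],[48,70,0,0,0,-0.08,100],[72,105,0,0,0,-0.12,100],[96,140,0,0,0,-0.16,100],[120,175,0,0,0,-0.2,100]]}}

```text
time_s: 1.15
tcp_pos: [0.412, -0.3012, 0.2266]
eef_rot: [17.0, 90.0, 8.7]
contact_force: [0.8, -0.8, -0.1]
gripper_width: 0.0877
```

>>> {"api": "carry_out", "payload": {"moves": [[24,35,-4,0,0,-0.04,100],[48,70,-8,0,0,-0.08,100],[72,105,-12,0,0,-0.12,100],[96,140,-16,0,0,-0.16,100],[120,175,-20,0,0,-0.2,100]]}}

```text
time_s: 1.65
tcp_pos: [0.532, -0.1261, 0.2065]
eef_rot: [52.9, 90.0, 33.1]
contact_force: [1.1, -0.7, 1.8]
gripper_width: 0.0874
```

>>> {"api": "carry_out", "payload": {"moves": [[24,35,-15,0,0,-0.04,100],[48,70,-30,0,0,-0.08,100],[72,102,-45,0,0,-0.12,100],[74,103,-46,0,0,-0.16,100],[74,103,-46,0,0,-0.163,100]]}}

```text
time_s: 2.15
tcp_pos: [0.6054, -0.0238, 0.1591]
eef_rot: [-137.3, 89.9, -166.2]
contact_force: [-0.9, -1.4, 0.7]
gripper_width: 0.0878
```

```bash
python3 - <<'E'
from h import *
p=r.camera_params("wrist"); im=r.capture("wrist"); cv2.imwrite("pics/w1.png",im)
go([.461,-.2565],.12,61)
print(proj(p,"wrist",[[.593,-.0175,.076],[.593,-.0175,.064]]))
E
```

```text
t 2.2 tcp [ 0.6051 -0.0246  0.1599] jaw 61.07 j6 -135.1 F [-0.3 -0.2  0.3] w 0.0875
 shift [-144.1 -231.9  -39.9] rot [ 0.0004 -0.0015 -0.0011] (dyaw -0.1)
[[325.38074552 223.94881745]
 [325.40284146 219.25853811]]
```

View pics/w1.png

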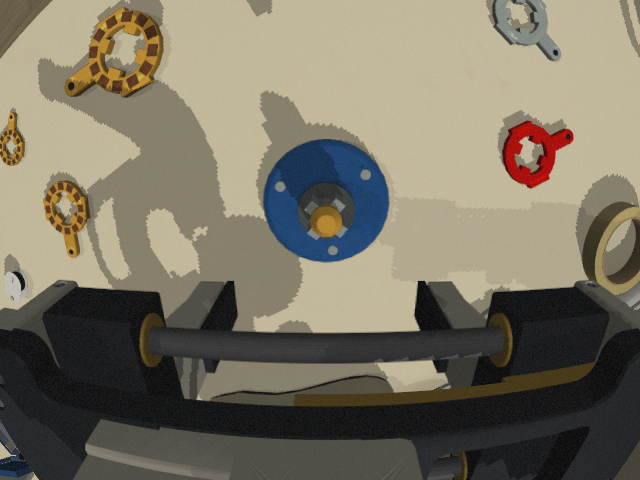

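The wrist view shows the stand at (326,200), the nose at (326,222) and light spline tops round it. The middle disc is at (66,207), the steel plate at (522,18). I'll rectify the hub at z = 64 mm to read the spline angle.

```bash
python3 - <<'E'
from h import *
p=r.camera_params("wrist"); im=cv2.imread("pics/w1.png"); hsv=cv2.cvtColor(im,cv2.COLOR_BGR2HSV)
print("joints",r.get_state()["joints"].round(1))
# stand & nose
b=cv2.inRange(hsv,(95,80,15),(135,255,255)); c=max(cv2.findContours(b,0,1)[0],key=cv2.contourArea)
print("stand14",cv2.minEnclosingCircle(ray(p,"wrist",cv2.convexHull(c),.014).astype(np.float32)))
o=cv2.inRange(hsv,(10,120,60),(28,255,255));o[:195]=0;o[245:]=0;o[:,:305]=0;o[:,350:]=0
co=max(cv2.findContours(o,0,1)[0],key=cv2.contourArea); print("nose72",cv2.minEnclosingCircle(ray(p,"wrist",co,.070).astype(np.float32)))
# rectified patch at z=.064, x up, y left, 0.15 mm/px
N=400;s=.00015;c0=np.array([.593,-.0175]);v,u=np.mgrid[:N,:N]
X=np.c_[c0[0]-(v.ravel()-N/2)*s,c0[1]-(u.ravel()-N/2)*s,np.full(N*N,.064)]
m=proj(p,"wrist",X).astype(np.float32).reshape(N,N,2)
w=cv2.remap(im,m[...,0],m[...,1],cv2.INTER_CUBIC);cv2.imwrite("pics/hub.png",np.hstack([w,cv2.resize(im[180:260,285:365],(400,400),interpolation=2)]))
E
```

```text
joints [  16.1   17.   -13.6   -0.   -59.5 -135.1]
stand14 ((0.5923822522163391, -0.017910465598106384), 0.053304485976696014)
nose72 ((0.5927243232727051, -0.017607156187295914), 0.011776021681725979)
```

View pics/hub.png

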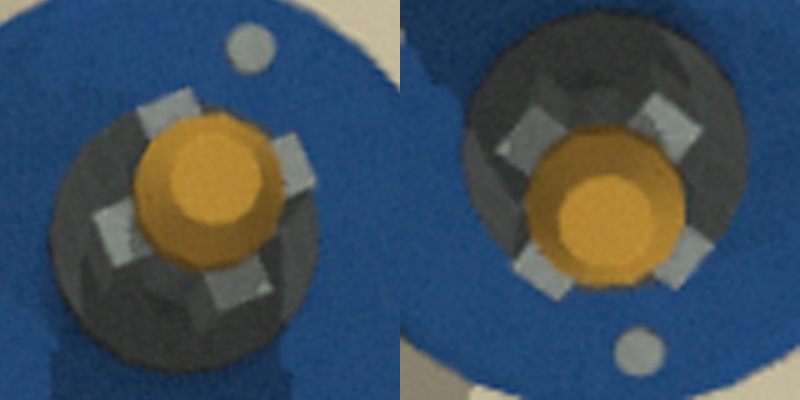

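The rectified splines give their ends as A(165,98), D(243,300), B(305,159) and C(103,241). The tip span is 32.5 mm, as it should be. The hub centre is about (0.593, -0.018) and the spline angle about 21.6° mod 90. Next is the disc hover.

>>> {"api": "carry_out", "payload": {"moves": [[-25,-40,0,0,0,0,100],[-50,-80,0,0,0,0,100],[-75,-120,0,0,0,0,100],[-98,-158,0,0,0,0,100],[-120,-194,-10,0,0,0,100]]}}

```text
time_s: 2.7
tcp_pos: [0.4845, -0.2211, 0.1526]
eef_rot: [18.7, 89.8, -10.3]
contact_force: [1.3, -1.0, -0.2]
gripper_width: 0.0877
```

>>> {"api": "carry_out", "payload": {"moves": [[-16,-26,-20,0,0,0,100],[-24,-38,-40,0,0,0,100],[-24,-38,-50,0,0,0,100],[-24,-38,-50,0,0,0,100]]}}

```text
time_s: 3.1
tcp_pos: [0.4601, -0.2573, 0.0999]
eef_rot: [-164.4, 89.9, 166.5]
contact_force: [0.5, 0.1, 1.1]
gripper_width: 0.0873
```

```bash
python3 - <<'E'
from h import *
p=r.camera_params("wrist"); im=r.capture("wrist"); cv2.imwrite("pics/w2.png",im)
hsv=cv2.cvtColor(im,cv2.COLOR_BGR2HSV); q=proj(p,"wrist",[.461,-.2565,.008])[0]; print(q)
m=cv2.inRange(hsv,(5,90,30),(28,255,255)); k=np.zeros_like(m); cv2.circle(k,(int(q[0]),int(q[1])),105,255,-1); m&=k
m=cv2.morphologyEx(m,cv2.MORPH_CLOSE,np.ones((3,3)))
print([np.round(v,4) for v in plate(p,"wrist",m)]); go([.4613,-.2565],.1,61)
cv2.imwrite("pics/w2c.png",np.hstack([im[100:400,150:500],cv2.cvtColor(m[100:400,150:500],8)]))
E
```

```text
[327.49020508 239.81399598]
[array([ 0.4619, -0.2539]), np.float64(-29.3528), np.float64(0.0548), np.float64(0.0154), np.float64(0.0295)]
t 3.15 tcp [ 0.4612 -0.2571  0.1008] jaw 60.99 j6 -111.2 F [0.6 0.6 1.4] w 0.0876
 shift [ 0.1  0.6 -0.8] rot [ 0.0001 -0.0002  0.0002] (dyaw 0.0)
```

View pics/w2c.png

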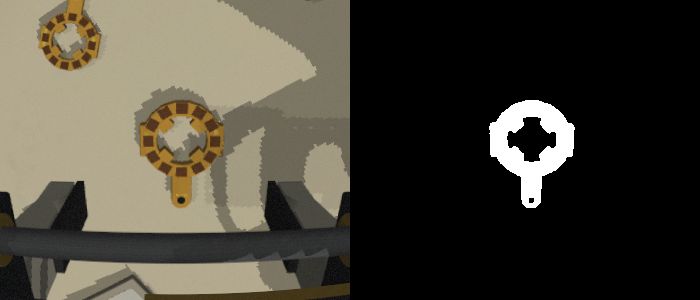

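>>> {"api": "carry_out", "payload": {"moves": [[0.5,2.5,-35,0,0,-0.006,100],[0.5,2.5,-65,0,0,-0.006,100],[0.5,2.5,-85,0,0,-0.006,100],[0.5,2.5,-94,0,0,-0.006,100],[0.5,2.5,-97,0,0,-0.006,100]]}}

```text
time_s: 3.65
tcp_pos: [0.4626, -0.254, 0.0036]
eef_rot: [-106.5, 90.0, -135.8]
contact_force: [0.3, -0.5, -0.4]
gripper_width: 0.0879
```

>>> {"api": "carry_out", "payload": {"moves": [[0,0,0,0,0,0,60],[0,0,0,0,0,0,60],[0,0,0,0,0,0,60],[0,0,0,0,0,0,60],[0,0,0,0,0,0,60]], "squeeze": 30}}

```text
time_s: 4.15
tcp_pos: [0.4624, -0.2544, 0.0043]
eef_rot: [17.8, 89.9, -11.5]
contact_force: [-0.5, 0.9, 4.8]
gripper_width: 0.0589
```

>>> {"api": "carry_out", "payload": {"moves": [[0,0,0,0,0,0,50],[0,0,0,0,0,0,50],[0,0,5,0,0,0,50],[0,0,20,0,0,0,50],[0,0,50,0,0,0,50]]}}

```text
time_s: 4.65
tcp_pos: [0.46, -0.254, 0.0523]
eef_rot: [-163.1, 89.7, 167.5]
contact_force: [0.4, -0.5, -0.1]
gripper_width: 0.0592
```

```bash
python3 - <<'E'
from h import *
p=r.camera_params("wrist"); im=r.capture("wrist"); cv2.imwrite("pics/w3.png",im)
go([.593,-.018],.0,111.6); s=r.get_state(); print(s["joints"].round(1))
z=s["tcp_pos"][2]-.0035+.008
hsv=cv2.cvtColor(im,cv2.COLOR_BGR2HSV); q=proj(p,"wrist",np.r_[s["tcp_pos"][:2],z])[0]; print(q)
m=cv2.inRange(hsv,(5,90,30),(28,255,255)); k=np.zeros_like(m); cv2.circle(k,(int(q[0]),int(q[1])),125,255,-1); m&=k
m=cv2.morphologyEx(m,cv2.MORPH_CLOSE,np.ones((3,3)))
print([np.round(v,4) for v in plate(p,"wrist",m,z)])
cv2.imwrite("pics/w3c.png",np.hstack([im[100:400,150:500],cv2.cvtColor(m[100:400,150:500],8)]))
E
```

```text
t 4.7 tcp [ 0.4634 -0.255   0.0582] jaw 60.71 j6 -111.8 F [ 0.3 -0.3  4. ] w 0.0591
 shift [129.6 237.  -58.2] rot [-1.000e-04  3.500e-03  8.883e-01] (dyaw 50.9)
[-7.500e+00  1.690e+01 -3.000e+01  1.000e-01 -4.290e+01 -1.118e+02]
[327.83126805 317.15223154]
[array([ 0.4554, -0.2517]), np.float64(nan), np.float64(0.0309), np.float64(0.0141), np.float64(0.0269)]h.py:31: RuntimeWarning: Mean of empty slice.
  t=far.mean(0)-c
  ret = um.true_divide(
```

View pics/w3c.png

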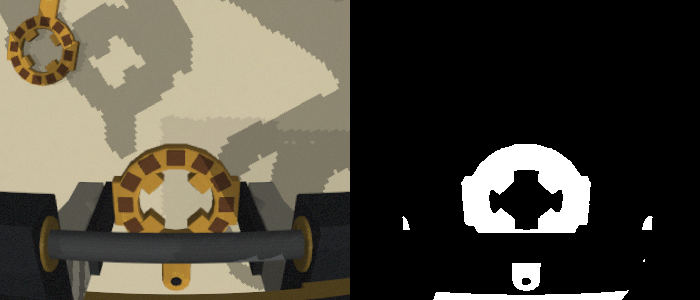

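```bash
cat >> h.py <<'E'
def arc(im,p,lo,hi,zt,rows,cols=(240,410)):
    """outer arc of held plate in wrist picture -> least-squares centre with r=29 mm"""
    from scipy.optimize import least_squares
    m=cv2.inRange(cv2.cvtColor(im,cv2.COLOR_BGR2HSV),lo,hi); P=[]
    for u in range(cols[0],cols[1]):
        v=np.flatnonzero(m[rows[0]:rows[1],u]); 
        if len(v): P.append((u,v[0]+rows[0]-.5))
    P=np.array(P); W=ray(p,"wrist",P,zt)
    f=least_squares(lambda c:np.hypot(*(W-c).T)-.029,W.mean(0),loss='soft_l1',f_scale=.0003)
    return f.x,np.sqrt(np.mean(f.fun**2)),len(P)
E
python3 - <<'E'
from h import *
for i in range(3):
    p=r.camera_params("wrist"); s,R=pose(); im=r.capture("wrist")
    zt=s["tcp_pos"][2]+.0045
    c,e,n=arc(im,p,(5,90,30),(28,255,255),zt,(235,285),(285,370))
    d=np.r_[c-s["tcp_pos"][:2],0]; print(s["tcp_pos"].round(4),"c",c.round(4),"rms",e.round(5),n,"in jaw %.1f in tool z %.1f mm"%(1e3*d@R[:,1],1e3*d@R[:,2]), "F",s["contact_force"].round(1))
E
```

```text
[ 0.4634 -0.255   0.0582] c [ 0.4149 -0.2266] rms 0.00397 85 in jaw 1.0 in tool z -56.2 mm F [ 0.3 -0.3  4. ]
[ 0.4641 -0.255   0.0569] c [ 0.4155 -0.2265] rms 0.00393 85 in jaw 1.1 in tool z -56.3 mm F [ 0.6  0.1 -0.9]
[ 0.4631 -0.2546  0.0554] c [ 0.4144 -0.2264] rms 0.00395 85 in jaw 0.8 in tool z -56.3 mm F [-1.5  0.3 -0.4]
```

```bash
sed -i 's/W.mean(0),loss/pose()[0]["tcp_pos"][:2],loss/' h.py; python3 - <<'E'
from h import *
for i in range(2):
    p=r.camera_params("wrist"); s,R=pose(); im=r.capture("wrist")
    zt=s["tcp_pos"][2]+.0045
    c,e,n=arc(im,p,(5,90,30),(28,255,255),zt,(235,285),(285,370))
    d=np.r_[c-s["tcp_pos"][:2],0]; print(s["tcp_pos"].round(4),"c",c.round(4),"rms",e.round(5),n,"in jaw %.1f in tool z %.1f mm"%(1e3*d@R[:,1],1e3*d@R[:,2]), "F",s["contact_force"].round(1))
go(c+0,.1,111.6)
E
```

```text
[ 0.4622 -0.2544  0.0542] c [ 0.461 -0.254] rms 0.00023 85 in jaw -0.3 in tool z -1.2 mm F [-0.  -0.3 -0.7]
[ 0.4616 -0.2542  0.0535] c [ 0.4605 -0.2538] rms 0.00022 85 in jaw -0.2 in tool z -1.2 mm F [-0.3 -0.1 -1.9]
t 4.95 tcp [ 0.4613 -0.2542  0.053 ] jaw 60.63 j6 -111.8 F [-0.7  0.  -1.3] w 0.0592
 shift [-0.8  0.4 47. ] rot [ 1.000e-04 -1.000e-03  8.895e-01] (dyaw 51.0)
```

>>> {"api": "carry_out", "payload": {"moves": [[10,15,30,0,0,0.08,50],[25,45,55,0,0,0.17,50],[40,75,57,0,0,0.26,50],[55,105,57,0,0,0.35,50],[70,135,57,0,0,0.44,50]]}}

```text
time_s: 5.45
tcp_pos: [0.5318, -0.1182, 0.1098]
eef_rot: [-178.4, 89.9, 177.6]
contact_force: [0.4, -0.4, -0.5]
gripper_width: 0.059
```

>>> {"api": "carry_out", "payload": {"moves": [[16,27,0,0,0,0.09,50],[32,54,0,0,0,0.18,50],[48,78,0,0,0,0.27,50],[58,96,0,0,0,0.36,50],[62,101,0,0,0,0.45,50]]}}

```text
time_s: 5.95
tcp_pos: [0.5943, -0.0166, 0.109]
eef_rot: [170.8, 89.9, -167.2]
contact_force: [0.7, -0.2, -1.4]
gripper_width: 0.0589
```

>>> {"api": "carry_out", "payload": {"moves": [[0,0,0,0,0,0,50],[0,0,0,0,0,0,50],[0,0,0,0,0,0,50]]}}

```text
time_s: 6.25
tcp_pos: [0.5932, -0.0189, 0.11]
eef_rot: [170.6, 89.9, -167.9]
contact_force: [-0.4, -0.2, -0.2]
gripper_width: 0.0593
```

```bash
python3 - <<'E'
from h import *
for i in range(2):
    p=r.camera_params("wrist"); s,R=pose(); im=r.capture("wrist")
    zt=s["tcp_pos"][2]+.0045
    c,e,n=arc(im,p,(5,90,30),(28,255,255),zt,(235,285),(285,370))
    d=np.r_[c-s["tcp_pos"][:2],0]; print(s["tcp_pos"].round(4),"c",c.round(4),"rms",e.round(5),n,"in jaw %.1f in tool z %.1f mm"%(1e3*d@R[:,1],1e3*d@R[:,2]), "F",s["contact_force"].round(1))
go([.5942,-.0176],.1,111.6); cv2.imwrite("pics/w4.png",im[150:450,150:500])
E
```

```text
[ 0.5932 -0.0189  0.11  ] c [ 0.592  -0.0195] rms 0.0003 85 in jaw -0.1 in tool z -1.4 mm F [-0.4 -0.2 -0.2]
[ 0.5934 -0.019   0.1103] c [ 0.5921 -0.0196] rms 0.00031 85 in jaw -0.1 in tool z -1.5 mm F [-0.  -0.4 -0.4]
t 6.35 tcp [ 0.5935 -0.019   0.1104] jaw 111.54 j6 -85.5 F [-0.8 -0.1 -1.2] w 0.059
 shift [  0.7   1.4 -10.4] rot [ 0.0001 -0.0004  0.0011] (dyaw 0.1)
```

View pics/w4.png

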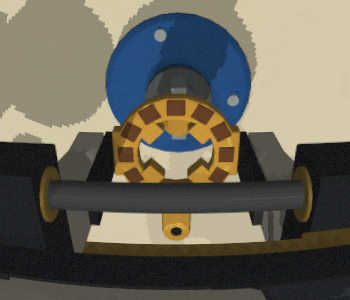

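>>> {"api": "carry_out", "payload": {"moves": [[1,1.5,-10,0,0,0,50],[1,1.5,-20,0,0,0,50],[1,1.5,-25,0,0,0,50],[1,1.5,-29,0,0,0,50],[1,1.5,-31,0,0,0,50]]}}

```text
time_s: 6.85
tcp_pos: [0.5947, -0.0169, 0.0789]
eef_rot: [176.4, 90.0, -162.0]
contact_force: [0.8, 0.3, -0.8]
gripper_width: 0.0591
```

>>> {"api": "carry_out", "payload": {"moves": [[0,0,-1,0,0,0,50],[0,0,-3,0,0,0,50],[0,0,-5,0,0,0,50],[0,0,-5,0,0,0,50],[0,0,-5,0,0,0,50]]}}

```text
time_s: 7.35
tcp_pos: [0.5949, -0.0169, 0.0746]
eef_rot: [-41.0, 90.0, -19.4]
contact_force: [-1.1, 0.7, -1.4]
gripper_width: 0.0592
```

```bash
python3 - <<'E'
from h import *
go([.5942,-.0176],.07,111.6); print(r.get_state()["moment"])
E
```

```text
t 7.35 tcp [ 0.5949 -0.0169  0.0746] jaw 111.65 j6 -85.5 F [-1.1  0.7 -1.4] w 0.0592
 shift [-0.7 -0.7 -4.6] rot [ 0.      0.     -0.0008] (dyaw -0.0)
[ 0.01893622  0.05470953 -0.00686733]
```

>>> {"api": "carry_out", "payload": {"moves": [[-0.5,-0.5,-1,0,0,0,50],[-0.5,-0.5,-2,0,0,0,50],[-0.5,-0.5,-3,0,0,0,50],[-0.5,-0.5,-4,0,0,0,50]]}}

```text
time_s: 7.75
tcp_pos: [0.5943, -0.0174, 0.0704]
eef_rot: [165.4, 90.0, -173.0]
contact_force: [-1.2, 1.1, 0.5]
gripper_width: 0.0592
```

>>> {"api": "carry_out", "payload": {"moves": [[0,0,-0.7,0,0,0,50],[0,0,-1.4,0,0,0,50],[0,0,-2,0,0,0,50]]}}

```text
time_s: 8.05
tcp_pos: [0.5943, -0.0174, 0.0685]
eef_rot: [165.2, 90.0, -173.2]
contact_force: [-0.8, 0.6, -1.1]
gripper_width: 0.0592
```

>>> {"api": "carry_out", "payload": {"moves": [[0,0,-0.5,0,0,0,50],[0,0,-1,0,0,0,50],[0,0,-1,0,0,0,50]]}}

```text
time_s: 8.35
tcp_pos: [0.5943, -0.0174, 0.0676]
eef_rot: [-170.1, 90.0, -148.5]
contact_force: [-2.3, 0.3, 1.4]
gripper_width: 0.059
```

>>> {"api": "carry_out", "payload": {"moves": [[0,0,-0.5,0,0,0,50],[0,0,-1,0,0,0,50],[0,0,-1,0,0,0,50]]}}

```text
time_s: 8.65
tcp_pos: [0.5941, -0.0175, 0.0663]
eef_rot: [174.8, 90.0, -163.6]
contact_force: [-2.0, -0.8, -0.7]
gripper_width: 0.0591
```

>>> {"api": "carry_out", "payload": {"moves": [[0,0,-0.7,0,0,0,50],[0,0,-1.4,0,0,0,50],[0,0,-1.4,0,0,0,50]]}}

```text
time_s: 8.95
tcp_pos: [0.5941, -0.0175, 0.0649]
eef_rot: [175.6, 90.0, -162.8]
contact_force: [-2.7, -1.5, 0.5]
gripper_width: 0.059
```

>>> {"api": "carry_out", "payload": {"moves": [[0,0,-0.7,0,0,0,50],[0,0,-1.4,0,0,0,50],[0,0,-1.4,0,0,0,50]]}}

```text
time_s: 9.25
tcp_pos: [0.5941, -0.0175, 0.0635]
eef_rot: [172.3, 90.0, -166.0]
contact_force: [-4.0, -2.3, 0.8]
gripper_width: 0.0596
```

```bash
python3 - <<'E'
from h import *
go([.5942,-.0176],.07,111.6); print(r.get_state()["moment"])
E
```

```text
t 9.25 tcp [ 0.5941 -0.0175  0.0635] jaw 111.64 j6 -85.5 F [-4.  -2.3  0.8] w 0.0596
 shift [ 0.1 -0.1  6.5] rot [ 0.0002 -0.0007 -0.0007] (dyaw -0.0)
[-0.63987759  1.33679587  0.04460879]
```

>>> {"api": "carry_out", "payload": {"moves": [[-0.5,-0.2,0,0,0,0,50],[-0.5,-0.2,0,0,0,0,50]]}}

```text
time_s: 9.45
tcp_pos: [0.594, -0.0175, 0.0637]
eef_rot: [9.7, 90.0, 31.4]
contact_force: [-1.2, -0.9, 0.7]
gripper_width: 0.0592
```

>>> {"api": "carry_out", "payload": {"moves": [[-0.5,-0.2,0,0,0,0,50],[-0.5,-0.2,0,0,0,0,50]]}}

```text
time_s: 9.65
tcp_pos: [0.5938, -0.0176, 0.0638]
eef_rot: [-4.4, 90.0, 17.3]
contact_force: [-1.1, -0.8, -1.3]
gripper_width: 0.0591
```

```bash
python3 - <<'E'
from h import *
im=r.capture("wrist");cv2.imwrite("pics/w5.png",im[150:450,150:500])
go([.5942,-.0176],.07,111.6); print(r.get_state()["moment"])
E
```

```text
t 9.7 tcp [ 0.5938 -0.0176  0.0638] jaw 111.65 j6 -85.5 F [-0.8 -1.1 -0.8] w 0.0591
 shift [ 0.4 -0.   6.2] rot [-0.0002  0.0007 -0.0009] (dyaw -0.1)
[-0.2920372   0.34279962  0.00945953]
```

View pics/w5.png

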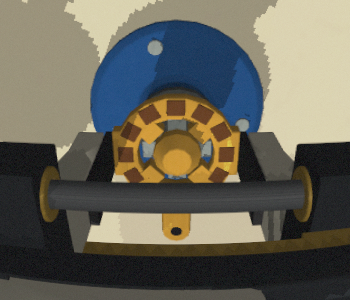

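The disc is over the nose with the splines showing in its gaps, and easing sideways relieved the side force. I'll keep lowering.

>>> {"api": "carry_out", "payload": {"moves": [[-0.2,0,-1,0,0,0,50],[-0.2,0,-2,0,0,0,50],[-0.2,0,-3,0,0,0,50],[-0.2,0,-3,0,0,0,50]]}}

```text
time_s: 10.1
tcp_pos: [0.5935, -0.0176, 0.0607]
eef_rot: [-0.3, 90.0, 21.4]
contact_force: [-0.2, -0.2, -0.0]
gripper_width: 0.0591
```

>>> {"api": "carry_out", "payload": {"moves": [[0,0,-1,0,0,0,50],[0,0,-2,0,0,0,50],[0,0,-3,0,0,0,50],[0,0,-3,0,0,0,50]]}}

```text
time_s: 10.5
tcp_pos: [0.5931, -0.0177, 0.0576]
eef_rot: [168.1, 90.0, -170.3]
contact_force: [-0.3, -0.7, -1.1]
gripper_width: 0.0596
```

```bash
python3 - <<'E'
from h import *
go([.5942,-.0176],.044,111.6); print(r.get_state()["moment"])
E
```

```text
t 10.5 tcp [ 0.5931 -0.0177  0.0576] jaw 111.65 j6 -85.5 F [-0.3 -0.7 -1.1] w 0.0596
 shift [  1.1   0.1 -13.6] rot [ 0.     -0.0002 -0.0008] (dyaw -0.0)
[ 0.07431269  0.02217933 -0.03300162]
```

Engaged; continuing down slowly to just above the shoulder.

>>> {"api": "carry_out", "payload": {"moves": [[0,0,-1,0,0,0,50],[0,0,-2,0,0,0,50],[0,0,-3,0,0,0,50],[0,0,-4,0,0,0,50],[0,0,-5,0,0,0,50]]}}

```text
time_s: 11.0
tcp_pos: [0.5932, -0.0177, 0.0527]
eef_rot: [129.3, 90.0, 151.0]
contact_force: [-0.0, -0.0, -0.2]
gripper_width: 0.0593
```

>>> {"api": "carry_out", "payload": {"moves": [[0,0,-1,0,0,0,50],[0,0,-2,0,0,0,50],[0,0,-3,0,0,0,50],[0,0,-4,0,0,0,50],[0,0,-5,0,0,0,50]]}}

```text
time_s: 11.5
tcp_pos: [0.5932, -0.0177, 0.0477]
eef_rot: [27.1, 90.0, 48.7]
contact_force: [0.4, -0.3, -0.5]
gripper_width: 0.0587
```

>>> {"api": "carry_out", "payload": {"moves": [[0,0,-0.5,0,0,0,50],[0,0,-1,0,0,0,50],[0,0,-1,0,0,0,50]]}}

```text
time_s: 11.8
tcp_pos: [0.5932, -0.0178, 0.0467]
eef_rot: [169.2, 90.0, -169.1]
contact_force: [0.3, -0.4, -0.5]
gripper_width: 0.0592
```

>>> {"api": "carry_out", "payload": {"moves": [[0,0,-0.5,0,0,0,50],[0,0,-1,0,0,0,50],[0,0,-1,0,0,0,50]]}}

```text
time_s: 12.1
tcp_pos: [0.5932, -0.0178, 0.0457]
eef_rot: [177.3, 90.0, -161.1]
contact_force: [0.6, -0.3, -0.9]
gripper_width: 0.0593
```

>>> {"api": "carry_out", "payload": {"moves": [[0,0,-0.4,0,0,0,50],[0,0,-0.8,0,0,0,50],[0,0,-0.8,0,0,0,50]]}}

```text
time_s: 12.4
tcp_pos: [0.5932, -0.0178, 0.0449]
eef_rot: [-177.4, 90.0, -155.7]
contact_force: [0.2, -0.1, -0.7]
gripper_width: 0.0592
```

>>> {"api": "carry_out", "payload": {"moves": [[0,0,-0.3,0,0,0,50],[0,0,-0.6,0,0,0,50],[0,0,-0.6,0,0,0,50]]}}

```text
time_s: 12.7
tcp_pos: [0.5932, -0.0178, 0.0443]
eef_rot: [-143.2, 90.0, -121.6]
contact_force: [-0.5, 0.5, -1.0]
gripper_width: 0.0593
```

>>> {"api": "carry_out", "payload": {"moves": [[0,0,-0.3,0,0,0,50],[0,0,-0.6,0,0,0,50],[0,0,-0.6,0,0,0,50]]}}

```text
time_s: 13.0
tcp_pos: [0.5933, -0.0178, 0.0443]
eef_rot: [-30.5, 90.0, -8.8]
contact_force: [-2.1, 0.8, 4.6]
gripper_width: 0.0591
```

Contact with the shoulder shows at TCP z 44.3 mm, which matches the grip offset. I'll release, lift and travel to the steel plate with a half turn.

>>> {"api": "carry_out", "payload": {"moves": [[0,0,0,0,0,0,75],[0,0,0,0,0,0,90],[0,0,0,0,0,0,100],[0,0,0,0,0,0,100],[0,0,0,0,0,0,100]]}}

```text
time_s: 13.5
tcp_pos: [0.5932, -0.0178, 0.0437]
eef_rot: [176.0, 90.0, -162.3]
contact_force: [-0.2, -0.5, -0.7]
gripper_width: 0.0867
```

>>> {"api": "carry_out", "payload": {"moves": [[0,0,5,0,0,0,100],[0,0,20,0,0,0,100],[0,0,40,0,0,0,100],[0,0,60,0,0,0,100],[0,0,70,0,0,0,100]]}}

```text
time_s: 14.0
tcp_pos: [0.5941, -0.0176, 0.1159]
eef_rot: [-12.8, 89.8, 8.8]
contact_force: [0.1, 0.4, -0.2]
gripper_width: 0.0877
```

```bash
python3 - <<'E'
from h import *
p=r.camera_params("wrist"); im=r.capture("wrist"); cv2.imwrite("pics/w6.png",im)
go([.52,.2216],.1,-68.8)
a=proj(p,"wrist",[[.593,-.018,.048]])[0].astype(int);print(a); cv2.imwrite("pics/w6c.png",cv2.resize(im[a[1]-90:a[1]+90,a[0]-120:a[0]+120],None,fx=3,fy=3,interpolation=2))
E
```

```text
t 14.05 tcp [ 0.5947 -0.0175  0.1169] jaw 111.67 j6 -85.5 F [1.  0.  1.8] w 0.0876
 shift [-74.7 239.1 -16.9] rot [-0.0006  0.004  -0.0083] (dyaw -0.5)
[325 249]
```

View pics/w6c.png

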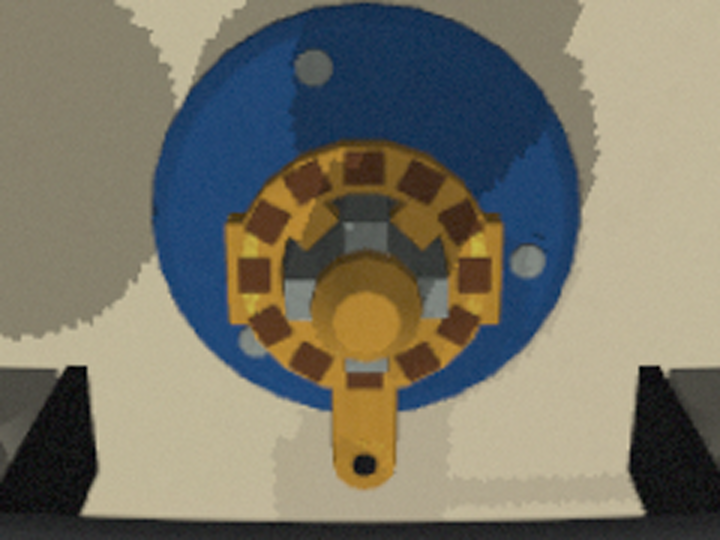

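The disc is seated on the shoulder with the splines standing above it and its tab toward 21.6°. This was picture 9. Next I travel to the steel plate with the half turn.

>>> {"api": "carry_out", "payload": {"moves": [[-4,20,0,0,0,0.14,100],[-10,50,0,0,0,0.28,100],[-16,75,0,0,0,0.42,100],[-24,95,0,0,0,0.56,100],[-32,115,0,0,0,0.7,100]]}}

```text
time_s: 14.55
tcp_pos: [0.5605, 0.0981, 0.113]
eef_rot: [133.8, 89.9, -164.1]
contact_force: [0.5, -0.7, 0.3]
gripper_width: 0.0876
```

>>> {"api": "carry_out", "payload": {"moves": [[-8,25,0,0,0,0.14,100],[-16,50,0,0,0,0.28,100],[-24,75,0,0,0,0.42,100],[-32,100,0,0,0,0.56,100],[-41,124,0,0,0,0.7,100]]}}

```text
time_s: 15.05
tcp_pos: [0.5195, 0.2221, 0.1131]
eef_rot: [109.4, 90.0, -148.4]
contact_force: [0.1, -0.2, 0.7]
gripper_width: 0.0876
```

>>> {"api": "carry_out", "payload": {"moves": [[0,0,-4,0,0,0.14,100],[0,0,-8,0,0,0.28,100],[0,0,-12,0,0,0.42,100],[0,0,-14,0,0,0.56,100],[0,0,-14,0,0,0.7,100]]}}

```text
time_s: 15.55
tcp_pos: [0.5196, 0.2209, 0.0986]
eef_rot: [70.9, 89.9, -146.8]
contact_force: [-0.0, -0.1, -0.1]
gripper_width: 0.0878
```

>>> {"api": "carry_out", "payload": {"moves": [[0,0,0,0,0,0.14,100],[0,0,0,0,0,0.28,100],[0,0,0,0,0,0.42,100],[0,0,0,0,0,0.56,100],[0,0,0,0,0,0.7,100]]}}

```text
time_s: 16.05
tcp_pos: [0.5198, 0.221, 0.099]
eef_rot: [29.4, 89.9, -148.2]
contact_force: [0.6, -0.9, 0.1]
gripper_width: 0.0878
```

>>> {"api": "carry_out", "payload": {"moves": [[0,0,0,0,0,0.14,100],[0,0,0,0,0,0.28,100],[0,0,0,0,0,0.333,100],[0,0,0,0,0,0.333,100],[0,0,0,0,0,0.333,100]]}}

```text
time_s: 16.55
tcp_pos: [0.52, 0.2211, 0.0993]
eef_rot: [12.9, 90.0, -146.1]
contact_force: [0.6, -1.0, -0.1]
gripper_width: 0.0875
```

```bash
python3 - <<'E'
from h import *
p=r.camera_params("wrist"); im=r.capture("wrist"); cv2.imwrite("pics/w7.png",im)
hsv=cv2.cvtColor(im,cv2.COLOR_BGR2HSV); q=proj(p,"wrist",[.52,.2216,.008])[0]; print(q)
m=cv2.inRange(hsv,(0,0,50),(179,32,255)); k=np.zeros_like(m); cv2.circle(k,(int(q[0]),int(q[1])),105,255,-1); m&=k
m=cv2.morphologyEx(m,cv2.MORPH_CLOSE,np.ones((3,3)))
print([np.round(v,4) for v in plate(p,"wrist",m)])
go([.52,.2216],.1,-68.8); print(r.get_state()["joints"].round(1))
cv2.imwrite("pics/w7c.png",np.hstack([im[100:400,150:500],cv2.cvtColor(m[100:400,150:500],8)]))
E
```

```text
[324.66916129 238.80989164]
[array([0.5234, 0.2248]), np.float64(20.8524), np.float64(0.0534), np.float64(0.0154), np.float64(0.0296)]
t 16.6 tcp [0.52   0.2211 0.0994] jaw -68.95 j6 68.2 F [-0.1  0.3 -0.5] w 0.0878
 shift [-0.   0.5  0.6] rot [ 0.0003 -0.0005  0.0026] (dyaw 0.1)
[ 42.9  17.  -22.8  -0.  -50.2  68.2]
```

View pics/w7c.png

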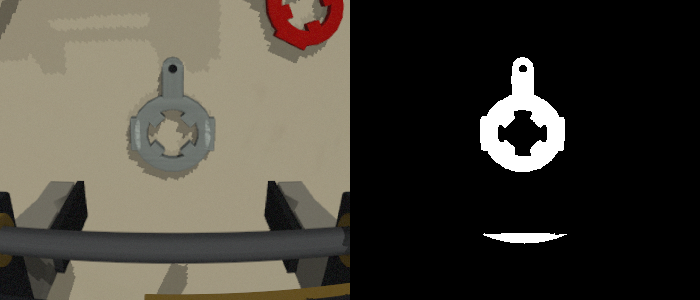

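>>> {"api": "carry_out", "payload": {"moves": [[3.5,3.5,-35,0,0,-0.003,100],[3.5,3.5,-65,0,0,-0.003,100],[3.5,3.5,-83,0,0,-0.003,100],[3.5,3.5,-92,0,0,-0.003,100],[3.5,3.5,-95,0,0,-0.003,100]]}}

```text
time_s: 17.1
tcp_pos: [0.5234, 0.2244, 0.0039]
eef_rot: [23.4, 89.9, -135.6]
contact_force: [-0.4, -0.0, 0.1]
gripper_width: 0.0875
```

>>> {"api": "carry_out", "payload": {"moves": [[0,0,0,0,0,0,50],[0,0,0,0,0,0,50],[0,0,0,0,0,0,50],[0,0,0,0,0,0,50],[0,0,0,0,0,0,50]], "squeeze": 30}}

```text
time_s: 17.6
tcp_pos: [0.5241, 0.225, 0.0055]
eef_rot: [-163.7, 89.9, 37.3]
contact_force: [-0.9, 0.5, 3.8]
gripper_width: 0.0587
```

>>> {"api": "carry_out", "payload": {"moves": [[0,0,0,0,0,0,50],[0,0,0,0,0,0,50]]}}

```text
time_s: 17.8
tcp_pos: [0.5241, 0.225, 0.0055]
eef_rot: [-168.7, 89.9, 32.3]
contact_force: [-1.5, -0.4, 5.9]
gripper_width: 0.0588
```

>>> {"api": "carry_out", "payload": {"moves": [[0,0,5,0,0,0,50],[0,0,30,0,0,0,50],[0,0,70,0,0,0,50],[0,0,106,0,0,0,50],[0,0,106,0,0,0,50]]}}

```text
time_s: 18.3
tcp_pos: [0.5263, 0.2265, 0.1162]
eef_rot: [-166.1, 89.5, 34.9]
contact_force: [0.8, -0.6, -0.4]
gripper_width: 0.0588
```

>>> {"api": "carry_out", "payload": {"moves": [[0,0,0,0,0,0,50],[0,0,0,0,0,0,50]]}}

```text
time_s: 18.5
tcp_pos: [0.5229, 0.2242, 0.1098]
eef_rot: [7.9, 89.9, -151.2]
contact_force: [-1.0, 0.4, -0.8]
gripper_width: 0.0592
```

```bash
python3 - <<'E'
from h import *
p=r.camera_params("wrist"); s,R=pose(); im=r.capture("wrist"); cv2.imwrite("pics/w8.png",im)
go([.593,-.018],.11,111.6)
zt=s["tcp_pos"][2]+.0038
for cols in((275,310),(340,375)):
  try:
    for T in (32,40):
      c,e,n=arc(im,p,(0,0,50),(179,T,255),zt,(235,300),cols); d=np.r_[c-s["tcp_pos"][:2],0]; print(cols,T,n,"rms",e.round(5),"jaw %.1f z %.1f"%(1e3*d@R[:,1],1e3*d@R[:,2]))
  except Exception as e: print(e)
cv2.imwrite("pics/w8c.png",im[100:400,150:500])
E
```

```text
t 18.55 tcp [0.5229 0.2241 0.1095] jaw -69.04 j6 68.1 F [ 0.4  0.1 -0.7] w 0.0589
 shift [  70.1 -242.1    0.5] rot [ 0.0014 -0.002   0.0111] (dyaw 0.6)
(275, 310) 32 35 rms 0.0009 jaw 1.5 z -0.6
(275, 310) 40 35 rms 0.00089 jaw 1.1 z -0.6
(340, 375) 32 35 rms 0.00145 jaw -1.5 z -0.9
(340, 375) 40 35 rms 0.00142 jaw -1.4 z -1.0
```

View pics/w8c.png

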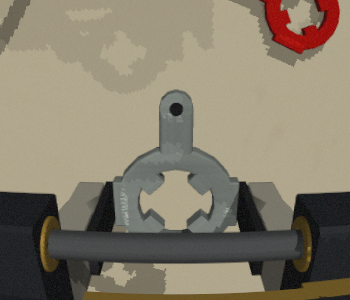

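>>> {"api": "carry_out", "payload": {"moves": [[0,0,0,0,0,-0.14,50],[0,0,0,0,0,-0.28,50],[0,0,0,0,0,-0.42,50],[0,0,0,0,0,-0.56,50],[0,0,0,0,0,-0.7,50]]}}

```text
time_s: 19.05
tcp_pos: [0.523, 0.2242, 0.1092]
eef_rot: [59.3, 89.8, -140.2]
contact_force: [-0.3, 0.1, -0.9]
gripper_width: 0.0587
```

>>> {"api": "carry_out", "payload": {"moves": [[0,0,0,0,0,-0.14,50],[0,0,0,0,0,-0.28,50],[0,0,0,0,0,-0.42,50],[0,0,0,0,0,-0.56,50],[0,0,0,0,0,-0.7,50]]}}

```text
time_s: 19.55
tcp_pos: [0.523, 0.2242, 0.1092]
eef_rot: [99.3, 89.8, -140.3]
contact_force: [-0.4, -0.4, -0.8]
gripper_width: 0.0587
```

>>> {"api": "carry_out", "payload": {"moves": [[0,0,0,0,0,-0.14,50],[5,-17,0,0,0,-0.28,50],[10,-35,0,0,0,-0.42,50],[15,-52,0,0,0,-0.56,50],[20,-70,0,0,0,-0.7,50]]}}

```text
time_s: 20.05
tcp_pos: [0.5431, 0.1538, 0.1092]
eef_rot: [132.2, 89.8, -147.4]
contact_force: [0.4, -0.2, -0.9]
gripper_width: 0.0589
```

>>> {"api": "carry_out", "payload": {"moves": [[9,-32,0,0,0,-0.14,50],[18,-64,0,0,0,-0.28,50],[27,-95,0,0,0,-0.42,50],[36,-125,0,0,0,-0.56,50],[44,-150,0,0,0,-0.7,50]]}}

```text
time_s: 20.55
tcp_pos: [0.5871, 0.003, 0.1092]
eef_rot: [156.0, 89.8, -163.8]
contact_force: [0.4, -0.6, -1.4]
gripper_width: 0.0588
```

>>> {"api": "carry_out", "payload": {"moves": [[5,-18,0,0,0,-0.14,50],[6,-22,0,0,0,-0.28,50],[6,-22,0,0,0,-0.33,50],[6,-22,0,0,0,-0.33,50],[6,-22,0,0,0,-0.33,50]]}}

```text
time_s: 21.05
tcp_pos: [0.5932, -0.0173, 0.1097]
eef_rot: [172.5, 89.9, -165.7]
contact_force: [0.6, -0.7, 0.0]
gripper_width: 0.0589
```

```bash
python3 - <<'E'
from h import *
im=r.capture("wrist"); cv2.imwrite("pics/w9.png",im)
go([.593,-.018],.08,111.65)
E
```

```text
t 21.1 tcp [ 0.5933 -0.0172  0.11  ] jaw 111.75 j6 -85.4 F [ 0.2  0.3 -0.6] w 0.059
 shift [ -0.3  -0.8 -30. ] rot [ 0.0004 -0.0013 -0.0018] (dyaw -0.1)
```

>>> {"api": "carry_out", "payload": {"moves": [[-0.3,-0.8,-10,0,0,-0.002,50],[-0.3,-0.8,-20,0,0,-0.002,50],[-0.3,-0.8,-27,0,0,-0.002,50],[-0.3,-0.8,-31,0,0,-0.002,50],[-0.3,-0.8,-32,0,0,-0.002,50]]}}

```text
time_s: 21.6
tcp_pos: [0.593, -0.0181, 0.0778]
eef_rot: [175.0, 89.9, -163.5]
contact_force: [-0.6, 0.3, 1.0]
gripper_width: 0.0589
```

>>> {"api": "carry_out", "payload": {"moves": [[0,0,-1.5,0,0,0,50],[0,0,-3,0,0,0,50],[0,0,-4.5,0,0,0,50],[0,0,-6,0,0,0,50],[0,0,-6,0,0,0,50]]}}

```text
time_s: 22.1
tcp_pos: [0.5932, -0.0181, 0.0726]
eef_rot: [154.1, 90.0, 175.6]
contact_force: [-0.8, 0.5, -1.9]
gripper_width: 0.0588
```

>>> {"api": "carry_out", "payload": {"moves": [[0,0,-0.7,0,0,0,50],[0,0,-1.4,0,0,0,50],[0,0,-2.1,0,0,0,50],[0,0,-2.8,0,0,0,50],[0,0,-2.8,0,0,0,50]]}}

```text
time_s: 22.6
tcp_pos: [0.5933, -0.0181, 0.0698]
eef_rot: [154.9, 90.0, 176.4]
contact_force: [-1.2, 1.3, -0.2]
gripper_width: 0.0588
```

```bash
python3 - <<'E'
from h import *
go([.593,-.018],.05,111.65); print(r.get_state()["moment"].round(2))
E
```

```text
t 22.6 tcp [ 0.5933 -0.0181  0.0698] jaw 111.53 j6 -85.6 F [-1.2  1.3 -0.2] w 0.0588
 shift [ -0.3   0.1 -19.8] rot [-0.     -0.0002  0.0021] (dyaw 0.1)
[ 0.2   0.46 -0.02]
```

>>> {"api": "carry_out", "payload": {"moves": [[0,0,-0.5,0,0,0,50],[0,0,-1,0,0,0,50],[0,0,-1.5,0,0,0,50],[0,0,-1.5,0,0,0,50]]}}

```text
time_s: 23.0
tcp_pos: [0.5933, -0.0181, 0.0684]
eef_rot: [174.1, 90.0, -164.4]
contact_force: [-1.9, 0.1, 0.3]
gripper_width: 0.0589
```

>>> {"api": "carry_out", "payload": {"moves": [[0,0,-0.5,0,0,0,50],[0,0,-1,0,0,0,50],[0,0,-1.5,0,0,0,50],[0,0,-1.5,0,0,0,50]]}}

```text
time_s: 23.4
tcp_pos: [0.5932, -0.0182, 0.0668]
eef_rot: [174.4, 90.0, -164.1]
contact_force: [-3.0, -0.5, 1.1]
gripper_width: 0.059
```

>>> {"api": "carry_out", "payload": {"moves": [[0,0,-0.5,0,0,0,50],[0,0,-1,0,0,0,50],[0,0,-1.5,0,0,0,50],[0,0,-1.5,0,0,0,50]]}}

```text
time_s: 23.8
tcp_pos: [0.5932, -0.0181, 0.0654]
eef_rot: [174.4, 90.0, -164.0]
contact_force: [-2.5, -1.7, 1.0]
gripper_width: 0.0588
```

```bash
python3 - <<'E'
from h import *
go([.593,-.018],.05,111.65); print(r.get_state()["moment"].round(2))
E
```

```text
t 23.8 tcp [ 0.5932 -0.0181  0.0654] jaw 111.53 j6 -85.6 F [-2.5 -1.7  1. ] w 0.0588
 shift [ -0.2   0.1 -15.4] rot [ 0.0001 -0.0003  0.0021] (dyaw 0.1)
[-0.15  1.18  0.04]
```

Same side force as before; ease toward -x and keep going down.

>>> {"api": "carry_out", "payload": {"moves": [[-0.4,-0.1,0,0,0,0,50],[-0.8,-0.2,-0.5,0,0,0,50],[-0.8,-0.2,-1,0,0,0,50],[-0.8,-0.2,-1.5,0,0,0,50]]}}

```text
time_s: 24.2
tcp_pos: [0.5929, -0.0182, 0.064]
eef_rot: [-9.6, 90.0, 11.9]
contact_force: [-1.5, 0.1, 0.1]
gripper_width: 0.0585
```

>>> {"api": "carry_out", "payload": {"moves": [[0,0,-0.7,0,0,0,50],[0,0,-1.4,0,0,0,50],[0,0,-2.1,0,0,0,50],[0,0,-2.8,0,0,0,50],[0,0,-2.8,0,0,0,50]]}}

```text
time_s: 24.7
tcp_pos: [0.5927, -0.0182, 0.061]
eef_rot: [16.1, 90.0, 37.6]
contact_force: [-1.2, -0.1, -0.7]
gripper_width: 0.0589
```

```bash
python3 - <<'E'
from h import *
go([.593,-.018],.05,111.65); print(r.get_state()["moment"].round(2))
E
```

```text
t 24.7 tcp [ 0.5927 -0.0182  0.061 ] jaw 111.53 j6 -85.6 F [-1.2 -0.1 -0.7] w 0.0589
 shift [  0.3   0.2 -11. ] rot [-0.      0.      0.0021] (dyaw 0.1)
[-0.02  0.21  0.05]
```

>>> {"api": "carry_out", "payload": {"moves": [[0,0,-1,0,0,0,50],[0,0,-2,0,0,0,50],[0,0,-3,0,0,0,50],[0,0,-4,0,0,0,50],[0,0,-5,0,0,0,50]]}}

```text
time_s: 25.2
tcp_pos: [0.5927, -0.0182, 0.0561]
eef_rot: [-20.0, 90.0, 1.5]
contact_force: [-0.9, -1.0, -0.5]
gripper_width: 0.059
```

>>> {"api": "carry_out", "payload": {"moves": [[0,0,-0.5,0,0,0,50],[0,0,-1,0,0,0,50],[0,0,-1.5,0,0,0,50],[0,0,-1.5,0,0,0,50]]}}

```text
time_s: 25.6
tcp_pos: [0.5926, -0.0182, 0.0546]
eef_rot: [145.1, 90.0, 166.6]
contact_force: [0.3, -0.4, -0.0]
gripper_width: 0.0587
```

>>> {"api": "carry_out", "payload": {"moves": [[0,0,-0.3,0,0,0,50],[0,0,-0.6,0,0,0,50],[0,0,-0.6,0,0,0,50]]}}

```text
time_s: 25.9
tcp_pos: [0.5926, -0.0183, 0.0541]
eef_rot: [-60.5, 90.0, -38.9]
contact_force: [0.7, -0.2, -0.5]
gripper_width: 0.0589
```

>>> {"api": "carry_out", "payload": {"moves": [[0,0,-0.3,0,0,0,50],[0,0,-0.6,0,0,0,50],[0,0,-0.6,0,0,0,50]]}}

```text
time_s: 26.2
tcp_pos: [0.5927, -0.0182, 0.0535]
eef_rot: [-11.4, 90.0, 10.2]
contact_force: [-0.8, -0.3, 0.1]
gripper_width: 0.0592
```

>>> {"api": "carry_out", "payload": {"moves": [[0,0,-0.3,0,0,0,50],[0,0,-0.6,0,0,0,50],[0,0,-0.6,0,0,0,50]]}}

```text
time_s: 26.5
tcp_pos: [0.5928, -0.0182, 0.0535]
eef_rot: [-26.8, 90.0, -5.2]
contact_force: [-2.7, -0.3, 6.4]
gripper_width: 0.0589
```

>>> {"api": "carry_out", "payload": {"moves": [[0,0,-0.3,0,0,0,50],[0,0,-0.5,0,0,0,50],[0,0,-0.5,0,0,0,50]]}}

```text
time_s: 26.8
tcp_pos: [0.5927, -0.0182, 0.0534]
eef_rot: [-28.2, 90.0, -6.7]
contact_force: [-3.6, 1.2, 9.7]
gripper_width: 0.059
```

Plate contact is at TCP z 53.5 mm, against 44.3 for the disc. With the 1.2 mm higher grip that gives 8.0 mm, so it is home. I'll release and lift.

>>> {"api": "carry_out", "payload": {"moves": [[0,0,0.5,0,0,0,75],[0,0,0.8,0,0,0,90],[0,0,0.8,0,0,0,100],[0,0,0.8,0,0,0,100],[0,0,0.8,0,0,0,100]]}}

```text
time_s: 27.3
tcp_pos: [0.5926, -0.0183, 0.0529]
eef_rot: [171.1, 90.0, -167.3]
contact_force: [-0.5, 0.7, -0.9]
gripper_width: 0.0866
```

>>> {"api": "carry_out", "payload": {"moves": [[0,0,5,0,0,0,100],[0,0,20,0,0,0,100],[0,0,40,0,0,0,100],[0,0,60,0,0,0,100],[0,0,70,0,0,0,100]]}}

```text
time_s: 27.8
tcp_pos: [0.5935, -0.0181, 0.1253]
eef_rot: [-13.3, 89.9, 8.3]
contact_force: [0.4, 0.3, -0.4]
gripper_width: 0.0877
```

>>> {"api": "carry_out", "payload": {"moves": [[0,0,0,0,0,0,100],[0,0,0,0,0,0,100]]}}

```text
time_s: 28.0
tcp_pos: [0.5923, -0.0182, 0.1227]
eef_rot: [124.5, 90.0, 146.0]
contact_force: [0.3, 0.0, -0.7]
gripper_width: 0.0877
```

```bash
python3 - <<'E'
from h import *
p=r.camera_params("wrist"); im=r.capture("wrist"); sc=r.capture("scene")
go([.593,-.018],.05,111.65)
a=proj(p,"wrist",[[.593,-.018,.052]])[0].astype(int); b=proj(r.camera_params("scene"),"scene",[[.593,-.018,.052]])[0].astype(int); print(a,b)
A=cv2.resize(im[a[1]-90:a[1]+90,a[0]-90:a[0]+90],(400,400),interpolation=2);B=cv2.resize(sc[b[1]-40:b[1]+40,b[0]-40:b[0]+40],(400,400),interpolation=2)
cv2.imwrite("pics/fin.png",np.hstack([A,B]))
E
```

```text
t 28.1 tcp [ 0.5919 -0.0183  0.1221] jaw 111.52 j6 -85.6 F [-0.7  0.4 -0.1] w 0.0878
 shift [  1.1   0.3 -72.1] rot [ 0.0002 -0.0017  0.0023] (dyaw 0.1)
[325 250] [282 234]
```

```bash
python3 - <<'E'
from h import *
p=r.camera_params("wrist"); im=r.capture("wrist"); hsv=cv2.cvtColor(im,cv2.COLOR_BGR2HSV); c=np.array([.593,-.018])
def m(lo,hi,z,rmax=.06):
    v,u=np.nonzero(cv2.inRange(hsv,lo,hi)); W=ray(p,"wrist",np.c_[u,v],z); d=W-c; R=np.hypot(*d.T); return W,d,R
for nm,lo,hi,z in(("steel",(0,0,70),(179,32,255),.056),("brass",(8,110,50),(28,255,255),.048)):
    W,d,R=m(lo,hi,z); k=(R>.034)&(R<.0575); t=d[k].mean(0); a=np.arctan2(t[1],t[0]); A=np.arctan2(d[:,1],d[:,0])
    q=k&(abs(np.angle(np.exp(1j*(A-a))))<.25); u=d[q]@[np.cos(a),np.sin(a)]; w=d[q]@[-np.sin(a),np.cos(a)]
    print(nm,"n",k.sum(),q.sum(),"tab angle %.1f tip %.4f width %.4f"%(np.degrees(a),u.max(),np.ptp(w)))
E
```

```text
steel n 942 682 tab angle -160.8 tip 0.0535 width 0.0177
brass n 454 454 tab angle 21.9 tip 0.0542 width 0.0143
```

```bash
python3 -c "
from plant import r
print(r.close_job(), r.get_state()['time_s'])"
```

```text
the job is handed in; nothing more can be done
the job is handed in; nothing more can be done
```

The clutch model is assembled and handed in at about 28 s of robot time. The middle-sized brass disc sits on the hub's shoulder with its tab at about 22°. The steel separator plate lies on top of it with its tab the opposite way. I read the spline angle (about 21.6°) from the wrist picture, so no turning search was needed. The highest force read between moves was about 10 N.

**Seating:** The disc touched the shoulder at TCP 44.3 mm and the plate touched down at 53.5 mm. After allowing for the plate's 1.2 mm higher grip, that is the expected 8 mm step.

**Tabs:** The last image measurement put the brass tab at 21.9° with a 54.2 mm reach. The steel tab came out at -160.8° with a 53.5 mm reach, each measured at its seated height. The tabs measure 2.7° short of opposite. I put that down to stray grey pixels in the steel mask, whose tab came out 17.7 mm wide instead of 15, but I did not confirm it.

**Checks that failed or disagreed:**
- The final picture of the finished assembly could not be viewed because the 12-picture limit was reached. The last check is therefore by numbers only.
- The top and wrist cameras disagreed by 2.7 mm on the disc's position and 4.5 mm on the plate's. I went by the wrist camera, and both grips and fits agreed with it.
- I did not look again at the bystanders at the end; nothing in the force readings suggested they were touched.

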